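# Cap the tea tin and lift off its outer lid

## Robot

A 6-joint arm with a two-finger parallel gripper is mounted at the origin on the work surface. World frame = base frame: x ahead of the robot, y to its left, z up, the work surface at z = 0. Lengths are in m, angles in rad, forces in N, time in s.
With the tool pointing down it reaches from about 0.35 to 0.775 m from the base axis. Payload 7.3 kg.
Tool frame: the origin (TCP) lies at the centre of the arm's flange, where the gripper is bolted on; the fingertips stand 178 mm ahead of it and the grasp point (between the pads) lies 159 mm ahead of it; z points along the fingers, y is the line along which they close (so a half turn about z gives the same grasp; the last joint's range is limited). The gripper opens to 92 mm and grips with 3 to 60 N. Pads are 19 mm wide; open, the fingers measure 130 mm over their backs; the gripper's body (75 mm by 190 mm) begins 47 mm behind the grasp point.
Start: joints at [-1.32, 0.342, 1.524, -0, 1.275, -0.146], TCP at [0.203, -0.484, 0.405] pointing down, gripper open.
Joint ranges: [-2.53, 2.53], [-0.77, 2.02], [0.04, 2.7], [-1, 4.14], [0.28, 2.66], [-3.11, 3.11]. Speed limits (rad/s): [2.57, 2.57, 3.14, 3.14, 3.14, 3.14].

## Interface

Orientations are given as [roll, pitch, yaw] about the fixed x, y, z axes, in that order (R = Rz(yaw) Ry(pitch) Rx(roll)).
In Python, from cell import telemetry, vision, ticket gives the robot as it stands.
- The arm moves only by the shell command python3 -m crank 'ROWS' [FORCE]. ROWS is JSON, a list of rows, each a list of 5 numbers: the gripper command: -1 is shut, 1 is fully open, values between are in proportion, then the shift along the tool's x, y, z in mm, then the turn about the tool's z in rad. In form: [[fingers, dx, dy, dz, roll], ...]. A call has 1 to 12 rows; each row is the pose to reach, as a shift and turn from the pose commanded when the call began, along the tool's axes at that moment; what a row does not reach only later rows make up. A row lasts 1/12 s, in which the tool goes at most 41.7 mm and 7.16 degrees, less where a joint would pass 70% of its speed; a pose out of reach is approached as far as the arm can. A call with a gripper value outside its range is refused whole. The fingers move at their own pace and stop on an object; FORCE is the grip in N (left out, the last holds). Time passes only in rows, so rows that repeat a pose let the fingers close. It gives the time, the measured TCP pose, the force, the opening and the grip force at its end, in the units of the state.
- telemetry.observe(): the state, without advancing time (a new reading comes with each control period).
- vision.read_camera(name): name is "side" or "top"; returns (picture, depth): 420x560x3 uint8, red, green, blue; 420x560 float32, m along the optical axis (not along the pixel's ray), 0 where there is no reading.
- vision.get_calibration(name): a dict with "camera_matrix" (3x3 intrinsics, pixels), "rvec" (rotation vector, rad) and "tvec" (3), from world to camera coordinates, as OpenCV has them. Camera axes: x right, y down, z forward; pixel columns grow to the right and rows downward; lengths in m; the calibration is good to about 2 mm. A picture is of the moment at which its call begins. get_calibration takes no time and is no camera call.
- ticket.hand_in(): hands the job in; it is judged then, once.
The state is a dict: "time": time; "qpos": joint angles; "qvel": joint speeds; "joint_efforts": joint torques, N m; "tool_pos": TCP position; "tool_rot": TCP orientation; "contact_force": force on the tool from outside, world axes, zero at the start; "torque": the same for the moment, N m; "opening": finger opening in m; "grip_force": force on a finger pad.
Only numpy, scipy, OpenCV 4.12 (cv2) and the standard library are available. Lean on these libraries where they do the work, as an engineer would, in place of code of your own. Each camera call takes 0.05 s, during which the arm holds its last target. There are 200 camera calls.

## Task

Lock the packing jig's carriage where it stands by turning its clamp knob clockwise to the stop. Then carry the nested pair of lids together from the wooden stand to the tin on the carriage, lower them until the inner lid is fully seated in the tin's neck, and let go (do not drop them). Last, lift the outer lid alone by its knob, straight up to about 8 cm above where it sat, leaving the inner lid seated and undisturbed so that its seal can be stuck on, and finish while still holding the outer lid level there over the tin; leave everything else on the counter alone.

Things in the scene. Friction and masses are not known exactly. Their poses are not given: they have to be found in the camera images.
- clamp (a joint): angle of the clamp knob in rad: 0 to 0.2 at the start (carriage free), 1.4 at the stop (carriage locked); grows as the knob turns clockwise seen from above. It turns against steady friction of about 0.1 N m, a little more over the last 0.3 rad, and stays where it is left; 1.3 and more is locked.
- clamp_grip (a point): point on the upright axis of the black clamp knob, 7 mm below its top, which is 92 mm above the counter. The knob is a bar 42 mm long, 14 thick and 32 tall on a disc 44 mm across (disc top 23 mm below this point), on a bridge over the jig's slide. z up, x along the bar (turns with it); grip it across its 14 mm.
- carriage (a joint): position of the sliding carriage along the jig in m, -0.03 to 0.03, any value at the start. Slides with about 1.5 N while the clamp is open.
- tin_mouth (a point): centre of the tin's open mouth, at the top of its neck, 93 mm above the counter; z up, y along the slide away from the clamp knob. The tin is plain steel, 70 mm square and 50 high, fixed upright on the carriage; its round neck is 18 mm high, 60 mm across outside, 52 inside. Its centre is 120 to 180 mm from the knob's axis.
- stand: fixed wooden lid stand: an upright ring 60 mm across outside, 52 mm inside, 40 mm high, on a foot 76 mm across; origin at the centre of its underside, on the counter. The inner lid's plug hangs in the ring.
- inner_mid (a point): centre of the inner lid's square rim, 64 x 64 mm and 12 thick (z +-6 mm; x, y square to its sides, z up). Under it a round plug, 47 mm across, 14 long, chamfered, enters stand or neck until the rim rests on it (this point then 6 mm above tin_mouth; 46 mm above the counter on the stand). The rim stands out 5 mm beyond the outer lid all round: grip it across two opposite sides to carry the pair.
- outer_knob (a point): centre of the outer lid's round knob, 22 mm across, 18 tall (z +-9 mm), on a stem 12 mm thick, 6 high. The outer lid, a cover 54 x 54 mm and 16 high, its top 15 mm below this point, sits loosely (2.5 mm play) over a raised square, 43 mm wide and 8 high, on the inner lid's rim; its knob lifts it alone. Nested, this point is 37 mm above inner_mid.
- inner_lid: the inner lid itself (origin at the centre of the plug's underside, 20 mm below point inner_mid); steel, about 0.14 kg
- outer_lid: the outer lid itself (origin at the centre of its underside, 31 mm below point outer_knob); steel, about 0.11 kg
- jig: fixed packing jig: aluminium base 120 x 360 mm, 12 mm high, with two rails and a bridge (106 mm across the slide, 70 mm along it, top 48 mm above the counter) that carries the clamp knob; origin at the centre of its underside, y along the slide. With the carriage at 0 the tin stands at y = +60 mm, the knob at y = -90 mm.
- tea_cake: bystander: paper-wrapped tea cake, a disc 104 mm across and 30 high; origin at the centre of its underside
- scoop: bystander: wooden scoop 170 mm long, lying flat; origin at the centre of its underside
- cup: bystander: white cup, 70 mm across and 55 high; origin at the centre of its underside
- jar: bystander: amber glass jar, 68 mm across and 100 high; origin at the centre of its underside
- spare_tin: bystander: another, closed, square tin, 74 mm square and 72 high; not part of the job; origin at the centre of its underside
- tea_box: bystander: cardboard box 60 x 100 x 50 mm; origin at the centre of its underside
- weight: bystander: small brass weight, 36 mm across and 44 high; origin at the centre of its underside

How it is judged:
By the outcome, as a careful person would: the job done as asked, in the order asked, and still so for the second after the job is handed in, while the arm keeps its last pose, push and grip.
It also fails if it takes over 72 s, if anything falls off the work surface, if the arm or the gripper's body presses on something with over 40 N, if the wrist force passes 120 N, or if a joint passes its speed limit or range.

## Working session

There is one attempt and no reset: what is moved stays moved. The work goes in short steps, Python scripts to look and compute and a shell command to move; the robot and the scene stay as the last step left them, time stands still between calls to the robot, and variables do not carry over. Pictures are saved under pics/ and viewed, at most 10 in all, crops included, and the job is handed in when it is done.

```bash
mkdir -p pics; ls; python3 - <<'E'
from cell import telemetry, vision
import cv2,numpy as np
print(telemetry.observe())
for n in("top","side"):
    p,d=vision.read_camera(n); cv2.imwrite(f"pics/{n}0.png",p[:,:,::-1]); np.save(f"pics/{n}0.npy",d)
    c=vision.get_calibration(n); R=cv2.Rodrigues(np.array(c["rvec"]))[0]
    print(n,c, -R.T@np.array(c["tvec"]).ravel(), d[d>0].min())
E
```

```text
pics
{'time': 0.0, 'qpos': array([-1.31997338e+00,  3.42698580e-01,  1.52502868e+00, -6.27878154e-07,
        1.27536934e+00, -1.46017674e-01]), 'qvel': array([-9.89287429e-04,  8.67390744e-05,  2.58372461e-04, -1.92938848e-04,
        6.90858925e-04,  7.65979634e-04]), 'joint_efforts': array([-1.01857040e-03, -4.31249356e+01, -2.44216096e+01,  7.16721453e-02,
        5.60266385e-02, -1.13849144e-04]), 'tool_pos': array([ 0.20289288, -0.4840594 ,  0.40405321]), 'tool_rot': array([-3.14010463e+00, -2.18228519e-04,  3.96840643e-01]), 'contact_force': array([ 0.42328913,  0.30501729, -0.09299862]), 'torque': array([ 0.00482035, -0.02357542, -0.00292276]), 'grip_force': 0.0, 'opening': 0.09165055925670594}
top {'camera_matrix': array([[535.10141805,   0.        , 281.90915852],
       [  0.        , 535.10141805, 213.46345744],
       [  0.        ,   0.        ,   1.        ]]), 'rvec': array([ 2.06338251, -2.1470514 ,  0.22993395]), 'tvec': array([0.01560873, 0.61029777, 1.67989977])} [ 0.23197228 -0.0026616   1.77227313] 0.9584552
side {'camera_matrix': array([[527.83164492,   0.        , 282.16284206],
       [  0.        , 527.83164492, 209.36309701],
       [  0.        ,   0.        ,   1.        ]]), 'rvec': array([ 0.38680901, -2.84291916,  1.058549  ]), 'tvec': array([0.57428289, 0.18552037, 1.34623227])} [0.3701736  0.86684157 1.13495249] 0.8927871
```

View pics/top0.png

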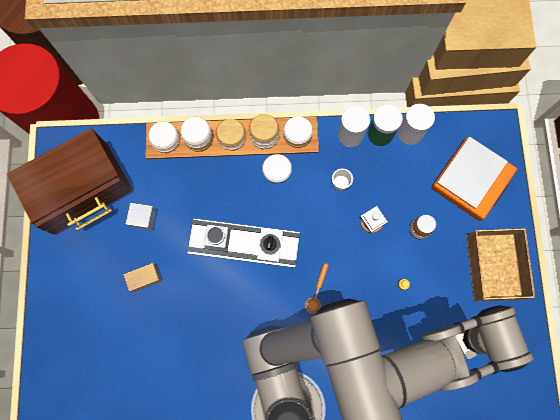

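View pics/side0.png

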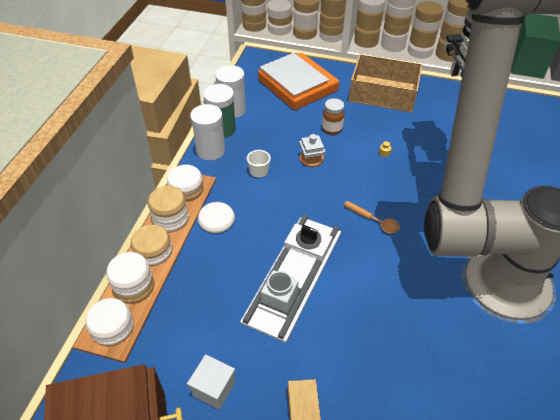

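The top view shows the lids at about (374,219), the knob at (270,243) and the tin at (215,236). In the side view they are at (312,148), (309,234) and (280,287). I'll enlarge these.

```bash
cat > h.py <<'E'
import cv2,numpy as np
from cell import vision,telemetry
def cal(n):
    c=vision.get_calibration(n); R=cv2.Rodrigues(np.array(c["rvec"]))[0]; return c["camera_matrix"],R,np.array(c["tvec"]).ravel()
def plane(n,uv,z):
    K,R,t=cal(n); C=-R.T@t; d=R.T@np.linalg.inv(K)@np.array([uv[0],uv[1],1.]); return C+d*(z-C[2])/d[2]
def proj(n,P):
    K,R,t=cal(n); q=K@(R@np.array(P)+t); return q[:2]/q[2]
def tri(uvt,uvs):
    A=[];b=[]
    for n,uv in(("top",uvt),("side",uvs)):
        K,R,t=cal(n); P=K@np.c_[R,t]
        A.append(P)
    X=cv2.triangulatePoints(A[0],A[1],np.array(uvt,float).reshape(2,1),np.array(uvs,float).reshape(2,1)).ravel(); return X[:3]/X[3]
def crop(img,u,v,w,h,s): return cv2.resize(img[v:v+h,u:u+w],None,fx=s,fy=s,interpolation=cv2.INTER_CUBIC)
E
python3 - <<'E'
from h import *
t=cv2.imread("pics/top0.png");s=cv2.imread("pics/side0.png")
a=np.hstack([crop(t,350,195,50,50,6),crop(t,240,220,70,50,6)])[:, :700]
b=np.hstack([crop(s,287,125,50,50,6),crop(s,280,210,66,50,6)])[:, :700]
w=min(a.shape[1],b.shape[1]); cv2.imwrite("pics/c1.png",np.vstack([a[:,:w],b[:,:w]]))
a=crop(t,182,212,124,60,6)
b=crop(s,240,262,80,60,4)
o=np.zeros((600,744,3),np.uint8);o[:360]=a;o[360:,:320]=b
cv2.imwrite("pics/c2.png",o)
E
```

```text
(no output)
```

View pics/c1.png

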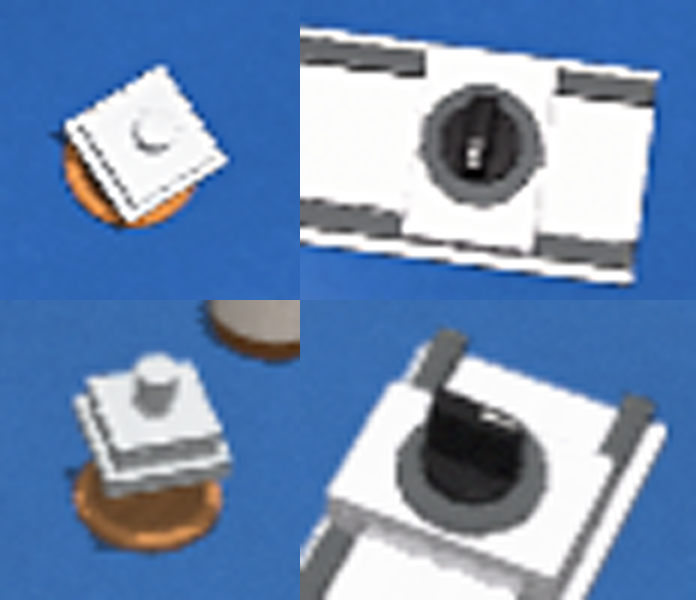

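View pics/c2.png

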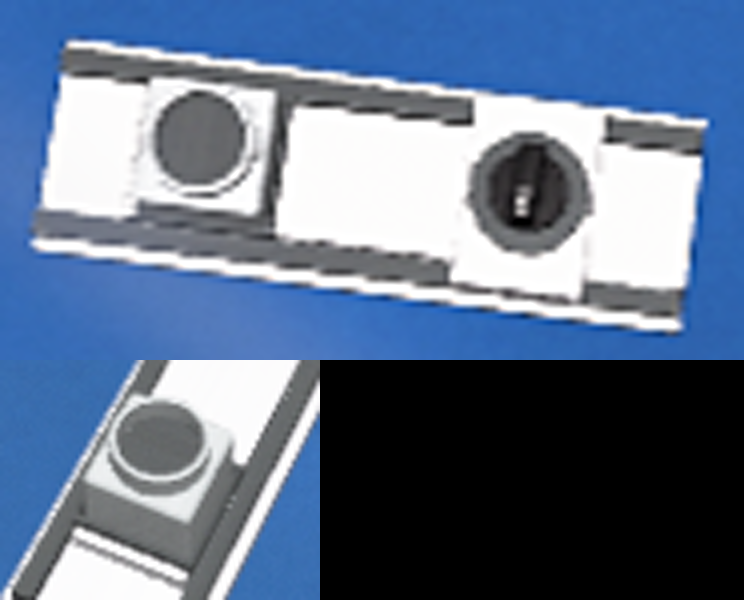

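These crops show the disc and bar clearly, the mouth as a dark ellipse, and the lids' square with its knob. Next I turn these pixels into points.

```bash
cat > m1.py <<'E'
from h import *
t=cv2.imread("pics/top0.png");s=cv2.imread("pics/side0.png")
f=lambda c,o,k:np.array([(c[0]+.5)/k-.5+o[0],(c[1]+.5)/k-.5+o[1]])
o=(182,212)
C=[plane("top",f(c,o,6),.012) for c in((68,40),(706,122),(680,330),(33,245))]
C=np.array(C); print("jig",C.mean(0)," sides",np.linalg.norm(C[0]-C[1]),np.linalg.norm(C[1]-C[2]))
d=C[0]-C[1]+C[3]-C[2]; d/=np.linalg.norm(d); print("slide dir",d[:2],"yaw of y",np.arctan2(d[1],d[0]))
J=C.mean(0); print("knob by jig",J-.09*d)
print("knob disc",plane("top",f((530,192),o,6),.062),plane("side",f((473,470-300),(280-50,210),6),.062))
def ell(img,n,box,z,lo,hi):
    u,v,w,h=box; g=cv2.cvtColor(img,cv2.COLOR_BGR2GRAY)[v:v+h,u:u+w]
    g=cv2.resize(g,None,fx=6,fy=6,interpolation=cv2.INTER_CUBIC)
    m=((g>lo)&(g<hi)).astype(np.uint8); m=cv2.morphologyEx(m,cv2.MORPH_OPEN,np.ones((9,9)))
    c=max(cv2.findContours(m,0,1)[0],key=cv2.contourArea); e=cv2.fitEllipse(c)
    uv=f(e[0],(u,v),6); print(n,uv,np.array(e[1])/6,plane(n,uv,z)); return uv
a=ell(t,"top",(204,220,25,30),.093,0,140)
b=ell(s,"side",(267,270,26,22),.093,0,140)
print("tin tri",tri(a,b))
m=plane("top",a,.093); print("along slide from J",(m-J)@d,"across",np.cross(d[:2],(m-J)[:2]))
# bar ends top
for n,p in(("side",[(438,385-300),(520,430-300)]),):
    P=[plane(n,f(c,(230,210),6),.092) for c in p]; print("bar ends",P)
P=[plane("top",f(c,(240-50,220),6),.092) for c in((488,100),(474,170))]; print("bar top",P)
# lids
tk=f((155,130),(350,195),6); sk=f((155,368),(287,125-50),6)
print("knob lid",plane("top",tk,.092),plane("side",sk,.092),tri(tk,sk))
R=np.array([plane("top",f(c,(350,195),6),.052) for c in((163,66),(228,160),(130,223),(65,125))])
print("lid rim",R,R.mean(0),[np.linalg.norm(R[i]-R[(i+1)%4]) for i in range(4)])
for i in range(4): e=R[(i+1)%4]-R[i]; print(np.arctan2(e[1],e[0]))
print("foot top",plane("top",f((132,170),(350,195),6),.01))
E
python3 m1.py
```

```text
jig [0.52999875 0.12324505 0.012     ]  sides 0.36061859630204623 0.11713617084271208
slide dir [0.16966352 0.98550205] yaw of y 1.4003080980219935
knob by jig [0.51472904 0.03454986 0.012     ]
knob disc [0.51339661 0.03399249 0.062     ] [0.5134322 0.0465899 0.062    ]
top [214.7338117  234.55441793] [14.80965169 15.52984619] [0.54444814 0.20818037 0.093     ]
side [279.51139069 281.18169657] [17.50752767 21.29691188] [0.54466383 0.21251918 0.093     ]
tin tri [0.54557481 0.20890463 0.08723285]
along slide from J 0.08615546711191038 across 0.00017052733370451906
bar ends [array([0.53434765, 0.02918805, 0.092     ]), array([0.49532976, 0.0435283 , 0.092     ])]
bar top [array([0.53196174, 0.02935377, 0.092     ]), array([0.49473297, 0.03805258, 0.092     ])]
knob lid [ 0.58362035 -0.30810655  0.092     ] [ 0.58670413 -0.30538639  0.092     ] [ 0.58583706 -0.30877475  0.08866709]
lid rim [[ 0.62775491 -0.32254327  0.052     ]
 [ 0.5736497  -0.35391365  0.052     ]
 [ 0.54087225 -0.29781044  0.052     ]
 [ 0.59677321 -0.2663605   0.052     ]] [ 0.58476252 -0.31015697  0.052     ] [np.float64(0.06254177981709205), np.float64(0.06497638906170641), np.float64(0.06414059218854956), np.float64(0.06415893764575534)]
-2.6161560418422733
2.099543152608523
0.5124662626637797
-1.0668444526840295
foot top [ 0.5784515  -0.30840293  0.01      ]m1.py:19: DeprecationWarning: Arrays of 2-dimensional vectors are deprecated. Use arrays of 3-dimensional vectors instead. (deprecated in NumPy 2.0)
  m=plane("top",a,.093); print("along slide from J",(m-J)@d,"across",np.cross(d[:2],(m-J)[:2]))
```

Everything is consistent: side lengths 0.361, 0.117 and 0.064, and the tin is 176 mm from the knob. The clamp bar's yaw is about -0.28. I'll approach at tool yaw 2.86, which leaves the last joint room for the turn.

```bash
python3 -m crank '[[1,488,-358,0,-2.46],[1,488,-358,0,-2.46],[1,488,-358,0,-2.46],[1,488,-358,0,-2.46],[1,488,-358,0,-2.46],[1,488,-358,0,-2.46],[1,488,-358,0,-2.46],[1,488,-358,0,-2.46],[1,488,-358,0,-2.46],[1,488,-358,0,-2.46],[1,488,-358,0,-2.46],[1,488,-358,0,-2.46]]' 25
cat > go.py <<'E'
# shift and turn from the present pose to grasp-point x y z, tool yaw
import sys; from h import *
from scipy.spatial.transform import Rotation as Ro
x,y,z,w=map(float,sys.argv[1:5]); o=telemetry.observe()
R=Ro.from_euler("xyz",o["tool_rot"]).as_matrix(); d=R.T@(np.array([x,y,z+.159])-o["tool_pos"])
r=-(w-o["tool_rot"][2]); r=(r+np.pi)%(2*np.pi)-np.pi
print("shift",(d*1000).round(1),"turn",round(r,3),"q6",o["qpos"][5].round(2),"F",o["contact_force"].round(1),"t",round(o["time"],2))
E
python3 go.py .514 .0345 .15 2.86
```

```text
time: 1.1
tool_pos: [0.4609, -0.0535, 0.4046]
tool_rot: [-3.141, 0.0, 1.903]
contact_force: [0.7, -0.8, 0.6]
opening: 0.092
grip_force: 0.0
shift [65.9 78.9 95.6] turn -0.957 q6 -0.61 F [ 0.7 -0.8  0.6] t 1.1
```

```bash
python3 -m crank '[[1,66,79,0,-0.95],[1,66,79,0,-0.95],[1,66,79,0,-0.95],[1,66,79,0,-0.95],[1,66,79,0,-0.95],[1,66,79,0,-0.95],[1,66,79,0,-0.95],[1,66,79,0,-0.95],[1,66,79,0,-0.95],[1,66,79,0,-0.95],[-0.1,66,79,0,-0.95],[-0.1,66,79,0,-0.95]]'
python3 go.py .514 .0345 .115 2.86
python3 - <<'E'
from h import *
o=[]
for n,uv in(("top",(270,243)),("side",(309,234))):
    p,d=vision.read_camera(n); cv2.imwrite(f"pics/{n}1.png",p[:,:,::-1]); u,v=uv; o.append(crop(p[:,:,::-1],u-50,v-50,100,100,4))
cv2.imwrite("pics/c3.png",np.hstack(o))
E
```

```text
time: 2.1
tool_pos: [0.5141, 0.0322, 0.4046]
tool_rot: [-3.141, -0.0, 2.845]
contact_force: [-0.7, -0.3, -0.0]
opening: 0.0829
grip_force: 0.0
shift [  0.8   2.2 130.6] turn -0.015 q6 -1.36 F [-0.7 -0.3 -0. ] t 2.1
```

View pics/c3.png

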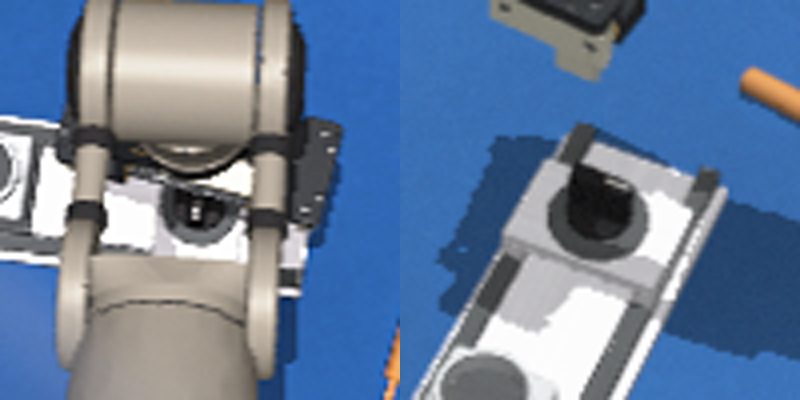

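The picture shows the knob standing free below the raised gripper, with nothing in the way. Going down.

```bash
python3 -m crank '[[-0.2,1,2,40,-0.01],[-0.2,1,2,80,-0.01],[-0.2,1,2,115,-0.01],[-0.2,1,2,140,-0.01],[-0.2,1,2,150,-0.01],[-0.2,1,2,157,-0.01],[-0.2,1,2,157,-0.01],[-0.6,1,2,157,-0.01],[-0.6,1,2,157,-0.01],[-1,1,2,157,-0.01],[-1,1,2,157,-0.01],[-1,1,2,157,-0.01]]' 25
python3 -c "
from h import *
o=telemetry.observe();print(o['torque'].round(2))"
```

```text
time: 3.2
tool_pos: [0.5152, 0.037, 0.2494]
tool_rot: [3.134, 0.005, 2.855]
contact_force: [6.7, 20.6, -2.5]
opening: 0.0135
grip_force: 25.0
[ 3.53 -1.33  0.13]
```

The grip is on, with a 21 N side load: the knob sits about 2.5 mm further along +y. I'll relieve that and see how it settles.

```bash
python3 -m crank '[[-1,0,1.5,0,0],[-1,0,2.5,0,0],[-1,0,2.5,0,0],[-1,0,2.5,0,0]]'
python3 -c "
from h import *
o=telemetry.observe();print(o['torque'].round(2),o['tool_pos'])"
```

```text
time: 3.53
tool_pos: [0.5156, 0.0379, 0.2494]
tool_rot: [3.138, 0.005, 2.857]
contact_force: [4.1, 7.8, 0.5]
opening: 0.014
grip_force: 25.0
[ 1.37 -0.77  0.  ] [0.51557928 0.03794593 0.24937314]
```

```bash
python3 -m crank '[[-1,0,1.5,0,0.05],[-1,0,1.5,0,0.12],[-1,0,1.5,0,0.2],[-1,0,1.5,0,0.28],[-1,0,1.5,0,0.36],[-1,0,1.5,0,0.44],[-1,0,1.5,0,0.5],[-1,0,1.5,0,0.5]]'
python3 -c "
from h import *
o=telemetry.observe();print(o['torque'].round(2),o['tool_pos'],o['tool_rot'])"
```

```text
time: 4.2
tool_pos: [0.5158, 0.0385, 0.2493]
tool_rot: [3.138, 0.003, 2.355]
contact_force: [2.2, 2.8, 4.5]
opening: 0.014
grip_force: 25.0
[ 0.34 -0.5  -0.11] [0.51575315 0.03847038 0.24930736] [3.13831424 0.00318966 2.35473668]
```

Torque about the axis is 0.11 N m and the side load is small, as expected. I'll continue to just short of the stop.

```bash
python3 -m crank '[[-1,0,0,0,0.08],[-1,0,0,0,0.16],[-1,0,0,0,0.24],[-1,0,0,0,0.32],[-1,0,0,0,0.4],[-1,0,0,0,0.48],[-1,0,0,0,0.56],[-1,0,0,0,0.64],[-1,0,0,0,0.7],[-1,0,0,0,0.7],[-1,0,0,0,0.7]]'
python3 -c "
from h import *
o=telemetry.observe();print(o['torque'].round(2),o['tool_pos'],o['tool_rot'])"
```

```text
time: 5.12
tool_pos: [0.5158, 0.0385, 0.2493]
tool_rot: [3.137, 0.0, 1.66]
contact_force: [4.1, 3.3, 6.2]
opening: 0.0137
grip_force: 25.0
[ 0.54 -0.52 -0.06] [0.51583752 0.03845617 0.24929212] [3.13687931e+00 1.26082679e-04 1.65968399e+00]
```

```bash
python3 -m crank '[[-1,0,0,0,0.04],[-1,0,0,0,0.08],[-1,0,0,0,0.12],[-1,0,0,0,0.15],[-1,0,0,0,0.18],[-1,0,0,0,0.18],[-1,0,0,0,0.18]]'
python3 -c "
from h import *
o=telemetry.observe();print(o['torque'].round(2),o['tool_pos'],o['tool_rot'])"
```

```text
time: 5.7
tool_pos: [0.5159, 0.0384, 0.2493]
tool_rot: [3.137, -0.0, 1.482]
contact_force: [2.1, 2.6, 5.9]
opening: 0.0148
grip_force: 26.6
[ 0.42 -0.56  0.65] [0.51588367 0.03844226 0.24925749] [ 3.13672942e+00 -1.76715142e-05  1.48187937e+00]
```

The torque has risen to 0.65 N m and the pads are starting to spread, so the knob is at its stop. I'll unwind the twist slightly, open and go up.

```bash
python3 -m crank '[[-1,0,0,0,-0.03],[-0.3,0,0,0,-0.03],[-0.3,0,0,0,-0.03],[-0.3,0,0,0,-0.03],[-0.3,0,0,-10,-0.03],[1,0,0,-40,-0.03],[1,0,0,-80,-0.03],[1,0,0,-120,-0.03],[1,0,0,-150,-0.03],[1,0,0,-150,-0.03]]'
python3 go.py .585 -.31 .22 2.089
```

```text
time: 6.53
tool_pos: [0.5156, 0.0382, 0.4049]
tool_rot: [3.13, 0.0, 1.507]
contact_force: [0.1, -0.6, 0.1]
opening: 0.0609
grip_force: 0.0
shift [-343.    91.1   27.1] turn -0.582 q6 -0.01 F [ 0.1 -0.6  0.1] t 6.53
```

The bar grip placed the knob at (0.516, 0.0385), so the top camera reads (2, 4) mm low. The side camera's points agree with that, so I use lids at (0.587, -0.306) and tin at (0.546, 0.212).

```bash
python3 -m crank '[[1,-339,93,27,-0.58],[1,-339,93,27,-0.58],[1,-339,93,27,-0.58],[1,-339,93,27,-0.58],[1,-339,93,27,-0.58],[1,-339,93,27,-0.58],[1,-339,93,27,-0.58],[1,-339,93,27,-0.58],[1,-339,93,27,-0.58],[1,-339,93,27,-0.58],[1,-339,93,27,-0.58],[1,-339,93,27,-0.58]]' 25
python3 go.py .587 -.306 .051 2.089
python3 - <<'E'
from h import *
o=[]
for n,uv in(("top",(374,219)),("side",(312,140)),("side",(300,255))):
    p,d=vision.read_camera(n); cv2.imwrite(f"pics/{n}2.png",p[:,:,::-1]); u,v=uv; o.append(crop(p[:,:,::-1],u-33,v-50,66,100,4))
cv2.imwrite("pics/c4.png",np.hstack(o))
E
```

```text
time: 7.53
tool_pos: [0.5857, -0.3056, 0.3703]
tool_rot: [-3.141, -0.002, 2.087]
contact_force: [0.0, 0.8, 0.0]
opening: 0.0918
grip_force: 0.0
shift [ -1.2   1.  160.3] turn -0.002 q6 -1.11 F [0.  0.8 0. ] t 7.53
```

View pics/c4.png

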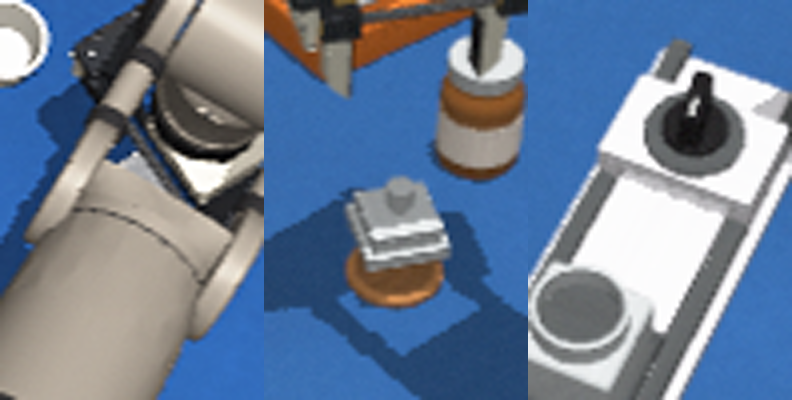

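The clamp bar now lies along the slide, so it is locked. The lids at (312,148) in the side view are undisturbed under the open fingers. Going down and closing gently.

```bash
python3 -m crank '[[1,-1,1,40,0],[1,-1,1,80,0],[1,-1,1,115,0],[1,-1,1,140,0],[1,-1,1,155,0],[1,-1,1,160,0],[1,-1,1,160,0],[0.6,-1,1,160,0],[0.2,-1,1,160,0],[0.2,-1,1,160,0],[0.2,-1,1,160,0],[0.2,-1,1,160,0]]' 8
```

```text
time: 8.68
tool_pos: [0.5875, -0.3065, 0.2117]
tool_rot: [3.141, 0.001, 2.087]
contact_force: [-0.7, 0.4, 6.0]
opening: 0.0641
grip_force: 8.0
```

```bash
python3 -m crank '[[-0.2,0,0,0,0],[-0.2,0,0,0,0],[-0.2,0,0,-4,0],[-0.2,0,0,-12,0],[-0.2,0,0,-22,0],[-0.2,0,0,-37,0],[-0.2,0,0,-57,0],[-0.2,0,0,-82,0],[-0.2,0,0,-110,0],[-0.2,0,0,-135,0],[-0.2,0,0,-150,0],[-0.2,0,0,-150,0]]' 35
python3 go.py .546 .212 .20 1.400
python3 - <<'E'
from h import *
p,d=vision.read_camera("side"); q=p[:,:,::-1]; cv2.imwrite("pics/side3.png",q)
uv=proj("side",[.586,-.3065,.2]).astype(int); print(uv); u,v=uv
cv2.imwrite("pics/c5.png",crop(q,max(u-60,0),max(v-60,0),120,120,4))
E
```

```text
time: 9.68
tool_pos: [0.5877, -0.3066, 0.3659]
tool_rot: [3.138, 0.007, 2.087]
contact_force: [1.5, -0.4, -2.3]
opening: 0.0635
grip_force: 35.0
shift [471.7 219.6   4.2] turn 0.687 q6 -1.11 F [ 1.5 -0.4 -2.3] t 9.68
[314 106]
```

View pics/c5.png

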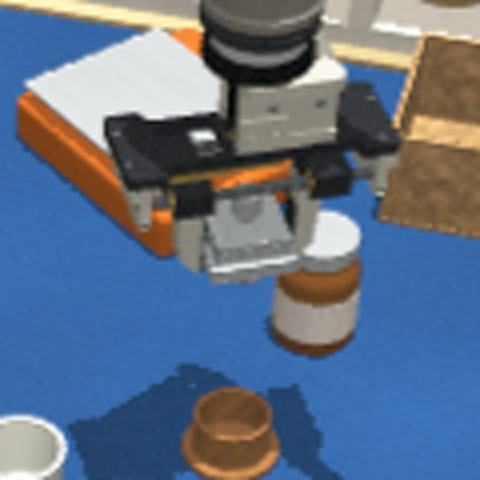

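The pair is held and level, and the empty stand is untouched at (230,430) in the crop. I'll carry it over to the tin, ramping the speed.

```bash
python3 -m crank '[[-0.2,9,4,0,0.02],[-0.2,27,13,0,0.05],[-0.2,54,25,0,0.09],[-0.2,85,40,0,0.14],[-0.2,118,55,0,0.19],[-0.2,152,71,0,0.24],[-0.2,186,86,0,0.29],[-0.2,220,102,0,0.34],[-0.2,254,118,0,0.39],[-0.2,288,134,0,0.44],[-0.2,322,150,0,0.49],[-0.2,354,165,0,0.54]]'
python3 -m crank '[[-0.2,16,29,0,0.04],[-0.2,30,54,0,0.08],[-0.2,41,76,0,0.11],[-0.2,50,92,0,0.13],[-0.2,56,102,0,0.14],[-0.2,59,107,0,0.15],[-0.2,60,109,0,0.15],[-0.2,60,109,0,0.15]]'
python3 go.py .546 .212 .20 1.400
```

```text
time: 10.73
tool_pos: [0.5553, 0.0849, 0.3591]
tool_rot: [-3.138, 0.0, 1.544]
contact_force: [1.0, -0.5, -2.9]
opening: 0.0635
grip_force: 35.0
time: 11.4
tool_pos: [0.6665, 0.1402, 0.3593]
tool_rot: [-3.139, 0.001, 1.397]
contact_force: [-0.7, 0.4, -3.2]
opening: 0.0635
grip_force: 35.0
shift [  49.9 -131.1    0.6] turn -0.003 q6 0.27 F [-0.7  0.4 -3.2] t 11.4
```

I wrote that second leg in the old tool axes. It did no harm, and I correct it now.

```bash
python3 -m crank '[[-0.2,5,-12,0,0],[-0.2,13,-33,0,0],[-0.2,22,-58,0,0],[-0.2,31,-82,0,0],[-0.2,38,-101,0,0],[-0.2,44,-116,0,0],[-0.2,48,-126,0,0],[-0.2,50,-131,0,0],[-0.2,50,-131,0,0],[-0.2,50,-131,0,0]]'
python3 go.py .546 .212 .135 1.400
python3 - <<'E'
from h import *
o=[]
for n in("side","top"):
    p,d=vision.read_camera(n); q=p[:,:,::-1]; cv2.imwrite(f"pics/{n}4.png",q)
    u,v=proj(n,[.546,.212,.15]).astype(int); print(n,u,v); o.append(crop(q,u-50,v-60,100,120,4))
cv2.imwrite("pics/c6.png",np.hstack(o))
E
```

```text
time: 12.23
tool_pos: [0.5466, 0.2119, 0.3609]
tool_rot: [3.141, 0.0, 1.397]
contact_force: [-0.0, -0.9, -2.5]
opening: 0.064
grip_force: 35.0
shift [ 0.  -0.6 66.9] turn -0.003 q6 0.41 F [-0.  -0.9 -2.5] t 12.23
side 279 266
top 211 230
```

View pics/c6.png

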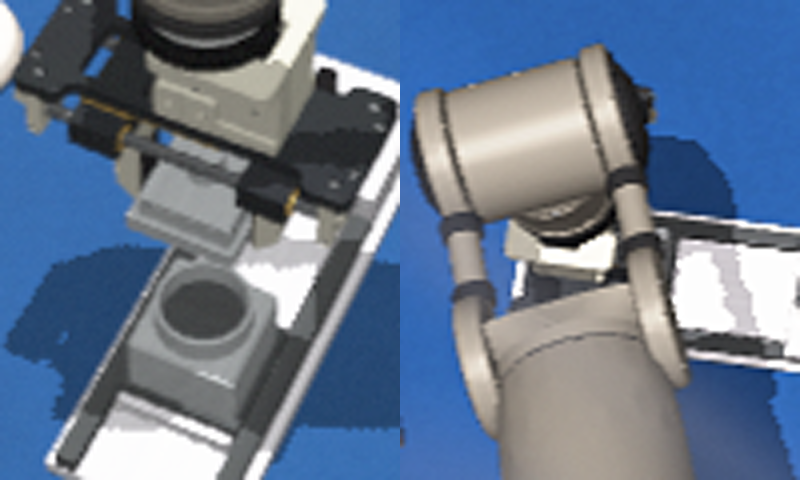

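Seen from the side, the pair hangs level over the mouth at crop (205,308). The rim's near edge runs from (130,207) to (240,248), and I use it to check the lid's offset along tool x.

```bash
python3 - <<'E'
from h import *
f=lambda c:np.array([(c[0]+.5)/4-.5+229,(c[1]+.5)/4-.5+206])
dx=np.array([np.cos(1.397),np.sin(1.397)])
for z,l,r in((.201,(130,207),(240,247)),(.189,(130,224),(241,258))):
    a,b=plane("side",f(l),z)[:2],plane("side",f(r),z)[:2]
    print(a,b,np.linalg.norm(a-b),"centre",(a+b)/2-.032*dx, "edge ang",np.arctan2(*(a-b)[::-1]))
s=cv2.imread("pics/side4.png"); g=cv2.cvtColor(s,cv2.COLOR_BGR2GRAY)[270:292,267:294]
g=cv2.resize(g,None,fx=6,fy=6,interpolation=cv2.INTER_CUBIC); m=(g<110).astype(np.uint8)
c=max(cv2.findContours(cv2.morphologyEx(m,cv2.MORPH_OPEN,np.ones((9,9))),0,1)[0],key=cv2.contourArea);e=cv2.fitEllipse(c)
uv=(np.array(e[0])+.5)/6-.5+[267,270]; print(uv,np.array(e[1])/6,plane("side",uv,.093))
uv=f((206,306)); print(plane("side",uv,.093))
# rim of mouth: leftmost/rightmost outer at crop
E
```

```text
[0.58116872 0.23237098] [0.51713683 0.24152742] 0.06468325537144055 centre [0.54361925 0.20543127] edge ang -0.14203523686455516
[0.58060632 0.23507795] [0.51667916 0.2402517 ] 0.06413618106801218 centre [0.54310921 0.20614689] edge ang -0.08075600461221165
[279.53254445 282.65690231] [14.94964854 21.63036855] [0.54353383 0.21641682 0.093     ]
[0.54259458 0.21463622 0.093     ]
```

The side view suggests the lid may sit several mm back along the slide, relative to the grip. I'll check that with the side depth map, where lid, fingers and tin share one bias.

```bash
cat > dep.py <<'E'
from h import *
def cloud(n):
    p,d=vision.read_camera(n); K,R,t=cal(n); v,u=np.nonzero(d>0); z=d[v,u]
    c=np.stack([(u-K[0,2])/K[0,0]*z,(v-K[1,2])/K[1,1]*z,z],1); W=(c-t)@R; return p,u,v,W
E
python3 - <<'E'
from dep import *
p,u,v,W=cloud("side"); np.save("pics/W4.npy",np.c_[u,v,W]); cv2.imwrite("pics/side5.png",p[:,:,::-1])
o=telemetry.observe(); g=o["tool_pos"][:2]; ps=o["tool_rot"][2]
ax=np.array([np.cos(ps),np.sin(ps)]); ay=np.array([np.sin(ps),-np.cos(ps)])
L=np.c_[(W[:,:2]-g)@ax,(W[:,:2]-g)@ay,W[:,2]]*1000
def st(m,name): 
    q=L[m]; print(name,len(q),np.percentile(q,[2,50,98],axis=0).round(1).tolist())
near=(abs(L[:,0])<70)&(abs(L[:,1])<80)
for z in range(180,240,6):
    m=near&(abs(L[:,2]-z)<3)
    st(m&(abs(L[:,1])<29),f"lid z{z}"); st(m&(L[:,1]>35),"  +finger"); st(m&(L[:,1]<-35),"  -finger")
st(near&(abs(L[:,2]-93)<1.5),"neck top")
st(near&(abs(L[:,2]-75)<1.5),"shoulder")
E
```

```text
Traceback (most recent call last):
IndexError: index -1 is out of bounds for axis 0 with size 0
```

```bash
cat > an.py <<'E'
from dep import *
A=np.load("pics/W4.npy"); W=A[:,2:]
o=telemetry.observe(); g=o["tool_pos"][:2]; ps=o["tool_rot"][2]
ax=np.array([np.cos(ps),np.sin(ps)]); ay=np.array([np.sin(ps),-np.cos(ps)])
L=np.c_[(W[:,:2]-g)@ax,(W[:,:2]-g)@ay,W[:,2]*1000/1000]*1000
def st(m,name):
    q=L[m]
    if len(q)>3: print(name,len(q),np.percentile(q,[2,50,98],axis=0).round(1).tolist())
near=(abs(L[:,0])<70)&(abs(L[:,1])<80)
for z in range(160,240,6):
    m=near&(abs(L[:,2]-z)<3)
    st(m&(abs(L[:,1])<29),f"lid z{z}"); st(m&(L[:,1]>33)&(L[:,1]<60),"  +finger"); st(m&(L[:,1]<-33)&(L[:,1]>-60),"  -finger")
st(near&(abs(L[:,2]-93)<3),"neck top")
st(near&(abs(L[:,2]-75)<3),"shoulder")
E
python3 an.py
```

```text
lid z190 26 [[29.2, -23.4, 187.7], [30.8, 1.6, 190.4], [32.5, 27.4, 192.8]]
  +finger 5 [[8.9, 34.7, 188.6], [9.5, 36.7, 190.6], [10.3, 43.9, 192.2]]
  -finger 10 [[7.7, -45.6, 187.7], [9.1, -40.7, 190.3], [17.6, -33.1, 192.7]]
lid z196 49 [[25.8, -26.5, 193.1], [30.7, -2.5, 196.4], [33.8, 27.8, 199.0]]
  +finger 12 [[8.6, 34.1, 193.2], [9.6, 40.5, 196.3], [11.3, 45.9, 198.8]]
  -finger 20 [[-0.6, -49.1, 193.3], [11.0, -35.2, 196.1], [31.4, -33.1, 198.8]]
lid z202 72 [[11.8, -27.8, 199.2], [28.2, 1.8, 201.2], [33.4, 28.3, 204.8]]
  +finger 9 [[8.4, 33.9, 199.2], [9.2, 39.4, 202.6], [10.7, 45.7, 204.1]]
  -finger 13 [[6.3, -50.6, 199.2], [10.1, -42.8, 201.7], [14.5, -33.2, 204.0]]
lid z208 39 [[25.4, -24.0, 205.2], [27.6, -3.9, 207.4], [30.8, 22.1, 210.9]]
  +finger 9 [[7.8, 33.9, 205.2], [9.2, 41.4, 206.3], [9.9, 46.9, 210.9]]
  -finger 15 [[7.4, -51.2, 205.5], [10.2, -45.3, 208.3], [12.5, -36.3, 210.0]]
lid z214 219 [[-17.3, -28.2, 212.1], [15.4, -3.4, 215.2], [28.7, 23.2, 216.9]]
  +finger 10 [[8.8, 34.4, 211.2], [9.9, 38.3, 214.6], [11.1, 45.3, 216.5]]
  -finger 5 [[9.3, -50.0, 211.4], [11.2, -43.2, 213.1], [11.7, -38.0, 214.6]]
lid z220 72 [[-15.8, -26.7, 217.1], [14.2, -2.7, 217.8], [28.7, 21.9, 220.5]]
  +finger 8 [[8.5, 34.1, 219.0], [9.9, 38.3, 221.3], [11.8, 42.1, 222.8]]
lid z226 14 [[-4.4, -12.5, 223.4], [8.4, -3.8, 226.2], [11.5, 5.3, 228.8]]
  +finger 5 [[8.5, 33.6, 224.8], [9.8, 36.1, 227.3], [9.9, 41.1, 228.3]]
lid z238 23 [[-3.5, -12.3, 235.8], [0.9, -4.7, 238.5], [6.4, 4.4, 240.8]]
neck top 94 [[-27.1, -31.6, 90.2], [2.3, -7.6, 91.7], [28.2, 25.1, 94.8]]
shoulder 405 [[-31.0, -36.5, 72.1], [2.1, -4.9, 74.3], [33.4, 28.7, 77.8]]
```

Depth shows the fingers where they should be. The rim's front face is at 30.8 mm, so the lid sits 1.2 mm back, and the tin centre is about +1 in x and -1 in y. I'll apply (2, -1) and lower to just above the neck, then insert slowly.

```bash
python3 -m crank '[[-0.2,1,0,8,0],[-0.2,2,-1,22,0],[-0.2,2,-1,38,0],[-0.2,2,-1,52,0],[-0.2,2,-1,62,0],[-0.2,2,-1,69,0],[-0.2,2,-1,72,0],[-0.2,2,-1,72,0],[-0.2,2,-1,76,0],[-0.2,2,-1,80,0],[-0.2,2,-1,80,0]]'
```

```text
time: 13.3
tool_pos: [0.5455, 0.2143, 0.2803]
tool_rot: [-3.141, 0.0, 1.397]
contact_force: [-0.2, -0.0, -2.9]
opening: 0.0635
grip_force: 35.0
```

```bash
python3 -m crank '[[-0.2,0,0,2,0],[-0.2,0,0,4,0],[-0.2,0,0,6,0],[-0.2,0,0,8,0],[-0.2,0,0,8,0]]'
```

```text
time: 13.72
tool_pos: [0.5458, 0.214, 0.2724]
tool_rot: [3.141, 0.001, 1.397]
contact_force: [1.5, -2.3, -4.0]
opening: 0.0638
grip_force: 35.0
```

```bash
python3 -m crank '[[-0.2,0,0,2,0],[-0.2,0,0,4,0],[-0.2,0,0,5.5,0],[-0.2,0,0,6.5,0],[-0.2,0,0,7,0],[-0.2,0,0,7,0]]'
```

```text
time: 14.22
tool_pos: [0.5458, 0.2139, 0.2656]
tool_rot: [3.141, 0.001, 1.397]
contact_force: [0.9, -5.0, -1.2]
opening: 0.0635
grip_force: 35.0
```

Touching the neck lightly on the +y side. I'll ease back 1 mm and go down until the rim rests.

```bash
python3 -m crank '[[-0.2,-1,0,0,0],[-0.2,-1,0,0.5,0],[-0.2,-1,0,1,0],[-0.2,-1,0,1.5,0],[-0.2,-1,0,1.5,0],[-0.2,-1,0,1.5,0]]'
```

```text
time: 14.72
tool_pos: [0.5453, 0.2135, 0.2646]
tool_rot: [3.142, -0.0, 1.397]
contact_force: [-2.5, -2.3, 3.6]
opening: 0.0638
grip_force: 35.0
```

The rim is resting: the load changed from -2.7 to +3.6 N with the mid at 0.0987, against 0.099 expected. I'll let go and go up.

```bash
python3 -m crank '[[0.5,0,0,0,0],[1,0,0,0,0],[1,0,0,0,0],[1,0,0,0,0],[1,0,0,-2,0],[1,0,0,-10,0],[1,0,0,-30,0],[1,0,0,-65,0],[1,0,0,-100,0],[1,0,0,-130,0],[1,0,0,-140,0],[1,0,0,-140,0]]'
sed -i 's/^A=.*/p,u,v,W=cloud("side"); cv2.imwrite("pics\/side6.png",p[:,:,::-1])/; s/^W=.*//; s/; W=A\[:,2:\]//' an.py
cat >> an.py <<'E'
print("----")
for a,b in((82,90),(93,99),(99,103.5),(106,112),(112,118),(118,124),(126,145)): st(near&(abs(L[:,1])<40)&(L[:,2]>a)&(L[:,2]<b),f"{a}-{b}")
i=proj("side",[.546,.212,.11]).astype(int); c=crop(p[:,:,::-1],i[0]-45,i[1]-45,90,90,6); cv2.imwrite("pics/c7.png",c)
E
python3 an.py | sed -n '/----/,$p'; python3 go.py .545 .213 .143 1.4
```

```text
time: 15.72
tool_pos: [0.5457, 0.2135, 0.4081]
tool_rot: [3.135, -0.003, 1.397]
contact_force: [1.2, 0.2, -0.4]
opening: 0.0919
grip_force: 0.0
----
82-90 7 [[26.1, -9.2, 82.5], [28.1, -0.2, 84.2], [29.6, 6.8, 89.7]]
93-99 48 [[-19.7, -34.3, 93.1], [30.9, -19.4, 97.0], [32.3, 23.9, 98.9]]
99-103.5 78 [[-32.0, -33.7, 99.2], [26.7, -16.1, 102.2], [32.9, 30.0, 103.5]]
106-112 42 [[-23.8, -32.4, 106.1], [27.0, -18.4, 108.3], [32.8, 24.7, 111.7]]
112-118 114 [[-25.5, -30.1, 112.3], [16.0, -8.8, 116.6], [29.4, 22.9, 118.0]]
118-124 306 [[-24.6, -29.5, 118.2], [7.4, -8.5, 120.5], [27.8, 23.0, 123.5]]
126-145 80 [[-8.6, -13.0, 128.9], [4.9, -5.1, 140.8], [12.5, 6.1, 144.7]]
shift [ -0.6  -0.6 103.5] turn -0.003 q6 0.42 F [ 0.3 -0.7  0. ] t 15.77
```

View pics/c7.png

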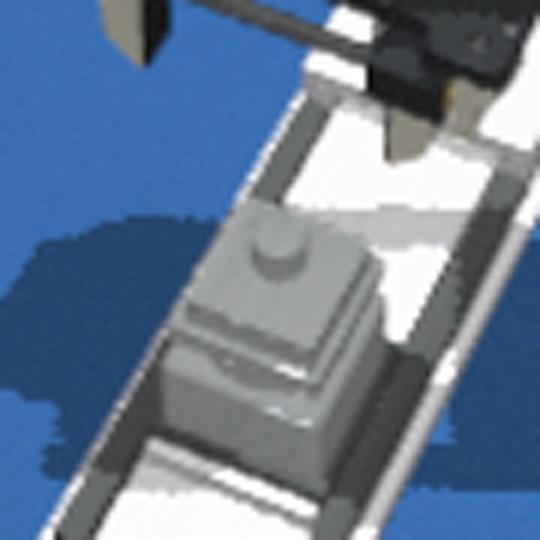

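Seated: the cover top is at 120.5 mm (121 expected), the knob top at 145, and everything is level and square. Next I go down on the knob, whose centre is about (+1.7, -0.5) off, and close gently.

```bash
python3 -m crank '[[0,1.5,-0.5,20,0],[0,1.5,-0.5,45,0],[0,1.5,-0.5,70,0],[0,1.5,-0.5,88,0],[0,1.5,-0.5,98,0],[0,1.5,-0.5,104,0],[0,1.5,-0.5,104,0],[0,1.5,-0.5,104,0]]' 4
python3 go.py .546 .214 .143 1.4
```

```text
time: 16.43
tool_pos: [0.5453, 0.2149, 0.3001]
tool_rot: [-3.141, 0.0, 1.397]
contact_force: [0.8, -0.7, -1.1]
opening: 0.0537
grip_force: 4.0
shift [-0.8  0.8 -1.9] turn -0.003 q6 0.42 F [ 0.8 -0.7 -1.1] t 16.43
```

```bash
python3 -m crank '[[-0.2,0,0,0,0],[-0.4,0,0,0,0],[-0.6,0,0,0,0],[-0.7,0,0,0,0],[-0.8,0,0,0,0],[-0.8,0,0,0,0],[-0.8,0,0,0,0],[-0.8,0,0,0,0]]' 4
```

```text
time: 17.1
tool_pos: [0.5452, 0.2149, 0.3002]
tool_rot: [3.141, 0.0, 1.397]
contact_force: [-0.6, -0.1, -0.9]
opening: 0.0545
grip_force: 4.0
```

The opening of 54 mm means the tips caught the cover's sides (54 mm wide), so they reach a little lower than nominal. I'll open, go up 5 mm and try again.

```bash
python3 -m crank '[[0.5,0,0,0,0],[0.5,0,0,0,0],[0.5,0,0,-1,0],[0.5,0,0,-5,0],[0.5,0,0,-5,0],[0,0,0,-5,0],[-0.3,0,0,-5,0],[-0.6,0,0,-5,0],[-0.8,0,0,-5,0],[-0.8,0,0,-5,0],[-0.8,0,0,-5,0],[-0.8,0,0,-5,0]]' 4
```

```text
time: 18.1
tool_pos: [0.5452, 0.2149, 0.3051]
tool_rot: [-3.142, 0.0, 1.397]
contact_force: [0.5, 0.0, -0.4]
opening: 0.0269
grip_force: 0.0
```

```bash
python3 -m crank '[[-0.8,0,0,0,0],[-0.8,0,0,0,0],[-0.8,0,0,0,0],[-0.8,0,0,0,0]]' 4
```

```text
time: 18.43
tool_pos: [0.5452, 0.2149, 0.3052]
tool_rot: [3.142, 0.0, 1.397]
contact_force: [-0.2, 0.7, 0.3]
opening: 0.0223
grip_force: 4.0
```

The knob is held at 22 mm. I'll tighten and lift slowly.

```bash
python3 -m crank '[[-0.8,0,0,0,0],[-0.8,0,0,0,0],[-0.8,0,0,-2,0],[-0.8,0,0,-5,0],[-0.8,0,0,-8,0],[-0.8,0,0,-12,0],[-0.8,0,0,-16,0],[-0.8,0,0,-20,0],[-0.8,0,0,-20,0]]' 25
python3 an.py | sed -n '/----/,$p'
```

```text
time: 19.18
tool_pos: [0.5455, 0.215, 0.3264]
tool_rot: [3.14, -0.001, 1.397]
contact_force: [0.2, -0.1, -1.1]
opening: 0.0212
grip_force: 25.0
----
82-90 6 [[24.3, -8.4, 82.1], [25.4, -0.4, 83.4], [27.4, 5.4, 88.9]]
93-99 43 [[-26.2, -33.9, 93.8], [29.1, -15.1, 96.8], [31.5, 27.3, 98.9]]
99-103.5 142 [[-32.1, -34.0, 99.3], [20.2, -20.1, 101.9], [31.7, 28.0, 103.3]]
106-112 56 [[-26.7, -33.9, 106.1], [19.4, -5.4, 107.2], [31.7, 24.5, 111.9]]
126-145 334 [[-20.4, -28.7, 127.4], [17.2, -7.2, 139.9], [27.8, 24.3, 144.1]]
```

The load is -1.1 N, so only the outer lid is lifting and the inner lid stays in place. I'll go up to 80 mm.

```bash
python3 -m crank '[[-0.8,0,0,-5,0],[-0.8,0,0,-13,0],[-0.8,0,0,-22,0],[-0.8,0,0,-31,0],[-0.8,0,0,-40,0],[-0.8,0,0,-48,0],[-0.8,0,0,-54,0],[-0.8,0,0,-58,0],[-0.8,0,0,-60,0],[-0.8,0,0,-60,0],[-0.8,0,0,-60,0],[-0.8,0,0,-60,0]]'
python3 an.py | sed -n '/----/,$p'
python3 - <<'E'
import cv2
s=cv2.imread("pics/side6.png"); cv2.imwrite("pics/c8.png",cv2.resize(s[170:330,200:360],None,fx=3.5,fy=3.5,interpolation=cv2.INTER_CUBIC))
E
```

```text
time: 20.23
tool_pos: [0.5452, 0.2149, 0.3846]
tool_rot: [-3.141, 0.001, 1.397]
contact_force: [0.9, -1.3, -1.6]
opening: 0.0213
grip_force: 25.0
----
93-99 38 [[-18.5, -33.8, 93.1], [29.4, -15.6, 96.9], [31.7, 27.3, 98.7]]
99-103.5 172 [[-33.2, -33.7, 99.3], [18.7, -8.9, 102.2], [31.7, 30.0, 103.4]]
106-112 226 [[-25.0, -31.4, 106.1], [2.5, -5.0, 109.5], [27.5, 23.5, 111.9]]
112-118 108 [[-18.0, -22.7, 112.1], [1.1, -3.2, 113.5], [19.3, 18.3, 115.9]]
```

View pics/c8.png

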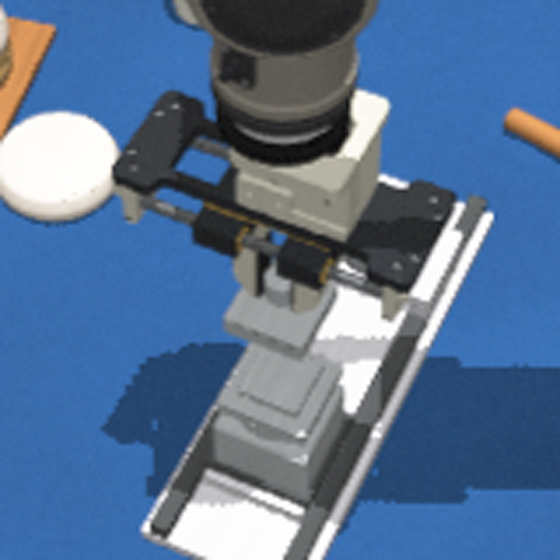

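The outer lid is held level at crop (280,315), about 8 cm up. The inner lid sits square and flat on the tin at (285,390). Handing in.

```bash
python3 -c "
from cell import ticket; print(ticket.hand_in())"
```

```text
the job is handed in; nothing more can be done
None
```

The job is handed in, with no verdict returned: the clamp is turned to its stop, the inner lid is seated in the tin, and the outer lid is held level about 8 cm above where it sat, at about 20 s of the 72 s allowed.

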